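# Reload the sampler tray in reverse order

## Robot

A 6-joint arm with a two-finger parallel gripper is mounted at the origin on the work surface. World frame = base frame: x ahead of the robot, y to its left, z up, the work surface at z = 0. Lengths are in m, angles in rad, forces in N, time in s.
With the tool pointing down it reaches from about 0.35 to 0.775 m from the base axis. Payload 7.3 kg.
Tool frame: the origin (TCP) lies at the very end of the fingers, on their centre line; the grasp point (between the pads) lies 19 mm behind it (robot.hold_point_z is the distance from the TCP to the grasp point, in m); y points along the fingers, z is the direction in which the jaws open and shut, and the axes are right-handed (so a half turn about y gives the same grasp; the last joint's range is limited). The gripper opens to 92 mm and grips with 3 to 60 N. Pads are 19 mm wide; open, the fingers measure 130 mm over their backs; the gripper's body (75 mm by 190 mm) begins 47 mm behind the grasp point.
Start: joints at [-1.438, 0.342, 1.524, -0, 1.275, -0.146], TCP at [0.145, -0.505, 0.227] pointing down, gripper open.
Joint ranges: [-2.53, 2.53], [-0.77, 2.02], [0.04, 2.7], [-1, 4.14], [0.28, 2.66], [-3.11, 3.11]. Speed limits (rad/s): [2.57, 2.57, 3.14, 3.14, 3.14, 3.14].

## Interface

Orientations are given as [roll, pitch, yaw] about the fixed x, y, z axes, in that order (R = Rz(yaw) Ry(pitch) Rx(roll)).
In Python, from cell import robot gives the robot as it stands.
- The arm moves only by the shell command python3 -m crank 'ROWS' [OPENING] [FORCE]. ROWS is a JSON object of lists of equal length, an entry for each row: "xyz": the shift along the tool's x, y, z in cm, a list of three; "roll": the turn about the tool's y in degrees. A call has 1 to 20 rows; each row shifts and turns the commanded pose from where the row before left it, along the tool's axes as they then stand; what a row does not reach is not made up. A row lasts 1/10 s, in which the tool goes at most 50 mm and 8.59 degrees, less where a joint would pass 70% of its speed; a pose out of reach is approached as far as the arm can. A call is refused whole if a number of a shift passes 5 or a number of a turn 8.59, either way. A call with a gripper value outside its range is refused whole. OPENING is the gripper command: -1 is fully open, 1 is shut, values between are in proportion, set as the call begins (- or left out, the last holds). The fingers move at their own pace and stop on an object; FORCE is the grip in N (left out, the last holds). Time passes only in rows, so rows that do not move let the fingers close. It gives the time, the measured TCP pose, the force and the opening at its end, in the units of the state.
- robot.observe(): the state, without advancing time (a new reading comes with each control period).
- robot.read_camera(name): name is "side" or "top"; returns the picture (480x640x3 uint8, red, green, blue); there is no depth.
- robot.calibration(name): a dict with "intrinsics" (3x3 intrinsics, pixels), "D" ([k1, k2, p1, p2, k3] as OpenCV has them; the pictures are not rectified), "pose" (4x4, takes a point from camera to world coordinates). Camera axes: x right, y down, z forward; pixel columns grow to the right and rows downward; lengths in m; the calibration is good to about 2 mm. A picture is of the moment at which its call begins. calibration takes no time and is no camera call.
- robot.hand_in(): hands the job in, once; it reports no verdict.
The state is a dict: "time": time; "qpos": joint angles; "qvel": joint speeds; "joint_efforts": joint torques, N m; "tool_pos": TCP position; "tool_rot": TCP orientation; "contact_force": force on the tool from outside, world axes, zero at the start; "torque": the same for the moment, N m; "opening": finger opening in m.
Only numpy, scipy, OpenCV 4.12 (cv2) and the standard library are available. Lean on these libraries where they do the work, as an engineer would, in place of code of your own. Each camera call takes 0.05 s, during which the arm holds its last target.

## Task

Move the four sample bottles from the wooden staging rack into the wells of the grey sampler tray in reverse order, one bottle to a well: the bottle that stands next to the white end block of the staging rack goes into the tray's well farthest from the tray's own white end block, the next bottle into the next well, and so on, until the bottle farthest from the staging rack's white block stands beside the tray's white block. Keep the bottles upright, set them down gently on the well floors without dropping or ramming them, and leave all of them standing released and still.

Things in the scene. Friction and masses are not known exactly. Their poses are not given: they have to be found in the camera images.
- staging_rack: Wooden board, 72 x 256 mm, 8 mm thick, fixed on the bench. Origin: centre of its underside, at bench height; y along the row, z up. A white block (72 x 20 mm, 24 mm high) at its +y end (y = +138 mm) marks that end. Four places at x = 0, y = -96, -32, +32, +96 mm, each with a coloured collar and a bottle. Side of the bench, position and yaw vary.
- sampler_tray: Grey plastic tray, 72 x 256 mm, 16 mm high, fixed on the bench, empty. Origin: centre of its underside, at bench height; y along the row, z up. White block, 24 mm high, at its +y end (y = +138 mm). Four round wells, 54 mm wide, at x = 0, y = -96, -32, +32, +96 mm, 10 mm deep, floors 6 mm above the bench: a seated bottle's centre is 46 mm above the bench. Side, position and yaw vary.
- blue_bottle_center (a point): Glass sample bottle, white label, blue cap: body 36 mm wide, 56 mm tall; cap 30 mm wide; 80 mm tall in all, 70 to 120 g. This point: its centre, 40 mm above its foot; z is its upward axis. It starts upright in the blue collar (centre 48 mm above the bench), up to 5 mm off the collar's middle. Neighbours 64 mm apart, centre to centre: grip the body across the row.
- red_bottle_center (a point): Glass sample bottle, white label, red cap: body 36 mm wide, 56 mm tall; cap 30 mm wide; 80 mm tall in all, 70 to 120 g. This point: its centre, 40 mm above its foot; z is its upward axis. It starts upright in the red collar (centre 48 mm above the bench), up to 5 mm off the collar's middle. Neighbours 64 mm apart, centre to centre: grip the body across the row.
- yellow_bottle_center (a point): Glass sample bottle, white label, yellow cap: body 36 mm wide, 56 mm tall; cap 30 mm wide; 80 mm tall in all, 70 to 120 g. This point: its centre, 40 mm above its foot; z is its upward axis. It starts upright in the yellow collar (centre 48 mm above the bench), up to 5 mm off the collar's middle. Neighbours 64 mm apart, centre to centre: grip the body across the row.
- green_bottle_center (a point): Glass sample bottle, white label, green cap: body 36 mm wide, 56 mm tall; cap 30 mm wide; 80 mm tall in all, 70 to 120 g. This point: its centre, 40 mm above its foot; z is its upward axis. It starts upright in the green collar (centre 48 mm above the bench), up to 5 mm off the collar's middle. Neighbours 64 mm apart, centre to centre: grip the body across the row.
- blue_collar: Blue plastic ring fixed on the staging rack around the blue-capped bottle's starting place (which place varies); 60 mm outside, 52 mm inside, 10 mm high. It stays there and so shows the original order. Origin: centre of its underside, 8 mm above the bench.
- red_collar: Red plastic ring fixed on the staging rack around the red-capped bottle's starting place (which place varies); 60 mm outside, 52 mm inside, 10 mm high. It stays there and so shows the original order. Origin: centre of its underside, 8 mm above the bench.
- yellow_collar: Yellow plastic ring fixed on the staging rack around the yellow-capped bottle's starting place (which place varies); 60 mm outside, 52 mm inside, 10 mm high. It stays there and so shows the original order. Origin: centre of its underside, 8 mm above the bench.
- green_collar: Green plastic ring fixed on the staging rack around the green-capped bottle's starting place (which place varies); 60 mm outside, 52 mm inside, 10 mm high. It stays there and so shows the original order. Origin: centre of its underside, 8 mm above the bench.
Mind the look-alikes: they are no part of the job. Leave any pink or turquoise look-alike of the part that bears green_bottle_center alone.

How it is judged:
At the end, for the whole second after the job is handed in: Each bottle stands in the tray well mirroring its start place (tray y = minus its collar's y in the staging rack), within 13 mm along and across the row, seated (centre 46 mm above the bench, within 5 mm), within 0.12 rad of upright, at rest (below 20 mm/s) (x of blue_bottle_center in the frame of sampler_tray between -0.013 and 0.013 m and z of blue_bottle_center in the frame of sampler_tray between 0.041 and 0.051 m and angle between each of blue_bottle_center, red_bottle_center, yellow_bottle_center, green_bottle_center's own z axis and vertical below 0.12 rad and linear speed of each of blue_bottle, red_bottle, yellow_bottle, green_bottle below 0.02 m/s and ((y of blue_collar in the frame of staging_rack between -0.106 and -0.086 m and y of blue_bottle_center in the frame of sampler_tray between 0.083 and 0.109 m) or (y of blue_collar in the frame of staging_rack between -0.042 and -0.022 m and y of blue_bottle_center in the frame of sampler_tray between 0.019 and 0.045 m) or (y of blue_collar in the frame of staging_rack between 0.022 and 0.042 m and y of blue_bottle_center in the frame of sampler_tray between -0.045 and -0.019 m) or (y of blue_collar in the frame of staging_rack between 0.086 and 0.106 m and y of blue_bottle_center in the frame of sampler_tray between -0.109 and -0.083 m)) and x of red_bottle_center in the frame of sampler_tray between -0.013 and 0.013 m and z of red_bottle_center in the frame of sampler_tray between 0.041 and 0.051 m and ((y of red_collar in the frame of staging_rack between -0.106 and -0.086 m and y of red_bottle_center in the frame of sampler_tray between 0.083 and 0.109 m) or (y of red_collar in the frame of staging_rack between -0.042 and -0.022 m and y of red_bottle_center in the frame of sampler_tray between 0.019 and 0.045 m) or (y of red_collar in the frame of staging_rack between 0.022 and 0.042 m and y of red_bottle_center in the frame of sampler_tray between -0.045 and -0.019 m) or (y of red_collar in the frame of staging_rack between 0.086 and 0.106 m and y of red_bottle_center in the frame of sampler_tray between -0.109 and -0.083 m)) and x of yellow_bottle_center in the frame of sampler_tray between -0.013 and 0.013 m and z of yellow_bottle_center in the frame of sampler_tray between 0.041 and 0.051 m and ((y of yellow_collar in the frame of staging_rack between -0.106 and -0.086 m and y of yellow_bottle_center in the frame of sampler_tray between 0.083 and 0.109 m) or (y of yellow_collar in the frame of staging_rack between -0.042 and -0.022 m and y of yellow_bottle_center in the frame of sampler_tray between 0.019 and 0.045 m) or (y of yellow_collar in the frame of staging_rack between 0.022 and 0.042 m and y of yellow_bottle_center in the frame of sampler_tray between -0.045 and -0.019 m) or (y of yellow_collar in the frame of staging_rack between 0.086 and 0.106 m and y of yellow_bottle_center in the frame of sampler_tray between -0.109 and -0.083 m)) and x of green_bottle_center in the frame of sampler_tray between -0.013 and 0.013 m and z of green_bottle_center in the frame of sampler_tray between 0.041 and 0.051 m and ((y of green_collar in the frame of staging_rack between -0.106 and -0.086 m and y of green_bottle_center in the frame of sampler_tray between 0.083 and 0.109 m) or (y of green_collar in the frame of staging_rack between -0.042 and -0.022 m and y of green_bottle_center in the frame of sampler_tray between 0.019 and 0.045 m) or (y of green_collar in the frame of staging_rack between 0.022 and 0.042 m and y of green_bottle_center in the frame of sampler_tray between -0.045 and -0.019 m) or (y of green_collar in the frame of staging_rack between 0.086 and 0.106 m and y of green_bottle_center in the frame of sampler_tray between -0.109 and -0.083 m))); the robot touches nothing.
It fails at once if a bottle is tipped over (more than 0.6 rad from upright) (angle between any of blue_bottle_center, red_bottle_center, yellow_bottle_center, green_bottle_center's own z axis and vertical above 0.6 rad).
It fails at once if a bottle is rammed onto the tray (contact force over 60 N) (contact force between any of blue_bottle, red_bottle, yellow_bottle, green_bottle and sampler_tray above 60 N).
It fails at once if a bottle is dropped into the tray (faster than 0.5 m/s within 40 mm above its place in a well) ((x of blue_bottle_center in the frame of sampler_tray between -0.036 and 0.036 m and y of blue_bottle_center in the frame of sampler_tray between -0.128 and 0.128 m and z of blue_bottle_center in the frame of sampler_tray below 0.086 m and linear speed of blue_bottle above 0.5 m/s) or (x of red_bottle_center in the frame of sampler_tray between -0.036 and 0.036 m and y of red_bottle_center in the frame of sampler_tray between -0.128 and 0.128 m and z of red_bottle_center in the frame of sampler_tray below 0.086 m and linear speed of red_bottle above 0.5 m/s) or (x of yellow_bottle_center in the frame of sampler_tray between -0.036 and 0.036 m and y of yellow_bottle_center in the frame of sampler_tray between -0.128 and 0.128 m and z of yellow_bottle_center in the frame of sampler_tray below 0.086 m and linear speed of yellow_bottle above 0.5 m/s) or (x of green_bottle_center in the frame of sampler_tray between -0.036 and 0.036 m and y of green_bottle_center in the frame of sampler_tray between -0.128 and 0.128 m and z of green_bottle_center in the frame of sampler_tray below 0.086 m and linear speed of green_bottle above 0.5 m/s)).
It also fails if it takes over 112 s, if anything falls off the work surface, if the arm or the gripper's body presses on something with over 40 N, if the wrist force passes 120 N, or if a joint passes its speed limit or range.

## Working session

There is one attempt and no reset: what is moved stays moved. The work goes in short steps, Python scripts to look and compute and a shell command to move; the robot and the scene stay as the last step left them, time stands still between calls to the robot, and variables do not carry over. Pictures are saved under pics/ and viewed, and the job is handed in when it is done.

```bash
mkdir -p pics; ls; python3 - <<'E'
from cell import robot
import cv2
print(robot.observe()); print(robot.hold_point_z)
for n in("side","top"):
    c=robot.calibration(n); print(n,c)
    cv2.imwrite(f"pics/{n}0.png",robot.read_camera(n)[:,:,::-1])
E
```

```text
pics
{'time': 0.0, 'qpos': array([-1.43800617e+00,  3.42672083e-01,  1.52502560e+00,  9.33096177e-07,
        1.27540975e+00, -1.46001056e-01]), 'qvel': array([ 0.00049564,  0.00028231,  0.00017459, -0.00147951, -0.00094151,
        0.00044215]), 'joint_efforts': array([ 2.26861830e-04, -4.31240916e+01, -2.44219261e+01,  7.17903790e-02,
        5.59670012e-02, -1.20004215e-04]), 'tool_pos': array([ 0.14444229, -0.50430709,  0.22606826]), 'tool_rot': array([-1.57229486e+00,  2.21257381e-04, -2.86280187e+00]), 'contact_force': array([-0.09139438,  0.22961183, -0.0067004 ]), 'torque': array([-0.02028295,  0.01182541,  0.00609981]), 'opening': 0.09165029982913155}
0.0188
side {'intrinsics': array([[624.62962726,   0.        , 320.57622712],
       [  0.        , 624.62962726, 236.62785838],
       [  0.        ,   0.        ,   1.        ]]), 'D': array([0.06806135, 0.        , 0.        , 0.        , 0.        ]), 'pose': array([[ 0.95172771, -0.22186658,  0.21210749,  0.28866681],
       [-0.30633638, -0.7300168 ,  0.61092839, -0.68854546],
       [ 0.01929744, -0.64641372, -0.76274302,  0.92641294],
       [ 0.        ,  0.        ,  0.        ,  1.        ]])}
top {'intrinsics': array([[463.22122697,   0.        , 326.17182017],
       [  0.        , 463.22122697, 232.33906644],
       [  0.        ,   0.        ,   1.        ]]), 'D': array([-0.07318095,  0.        ,  0.        ,  0.        ,  0.        ]), 'pose': array([[-0.01504005, -0.9899162 ,  0.14085352,  0.39500806],
       [-0.99959668,  0.01149196, -0.02596954,  0.00915103],
       [ 0.02408898, -0.1411873 , -0.98968978,  0.76535166],
       [ 0.        ,  0.        ,  0.        ,  1.        ]])}
```

View pics/top0.png

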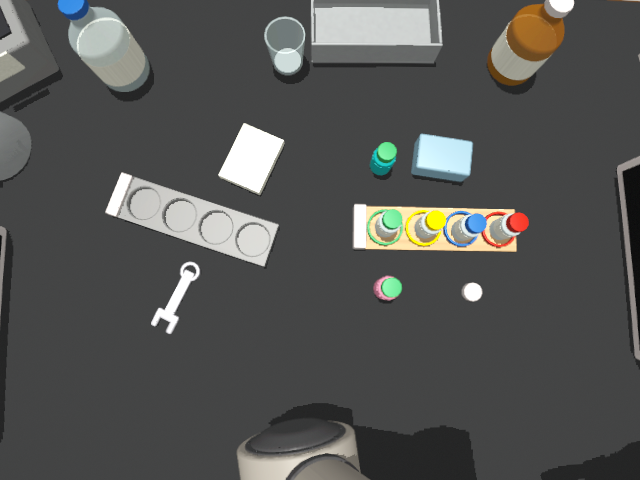

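View pics/side0.png

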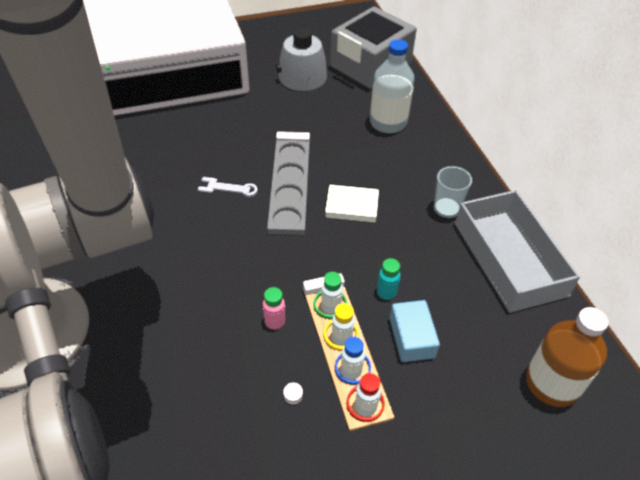

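The top view shows the staging rack on the right with its white block at (360,226). The caps run green (392,219), yellow (436,219), blue (476,224), red (518,222). The tray is on the left, with its white block at (119,195) and wells at (144,203), (180,215), (217,228) and (253,239).

Three things could be taken for the green bottle: turquoise at (387,152), pink at (391,288), and the clear one in the green collar at (392,219). The one in the collar is the right one.

Next I'll measure.

```bash
cat > h.py <<'E'
import numpy as np, cv2
from cell import robot
def K(n):
    c=robot.calibration(n); return c["intrinsics"],c["D"],np.array(c["pose"])
def w2p(n,P):
    k,d,T=K(n); Ti=np.linalg.inv(T)
    r,_=cv2.Rodrigues(Ti[:3,:3]); return cv2.projectPoints(np.atleast_2d(np.asarray(P,float)),r,Ti[:3,3],k,d)[0][:,0]
def p2w(n,uv,z):
    k,d,T=K(n); q=cv2.undistortPoints(np.asarray(uv,float).reshape(-1,1,2),k,d)[:,0]
    D=np.c_[q,np.ones(len(q))]@T[:3,:3].T; o=T[:3,3]
    return o+D*((z-o[2])/D[:,2])[:,None]
E
python3 - <<'E'
import cv2
a=cv2.imread("pics/top0.png")
cv2.imwrite("pics/rackcrop.png",cv2.resize(a[130:310,340:540],None,fx=4,fy=3.3*4/3.3,interpolation=2)[:600*2][:, :800][:720] if 0 else cv2.resize(a[180:310,345:540],None,fx=4,fy=4,interpolation=2))
cv2.imwrite("pics/traycrop.png",cv2.resize(a[165:275,95:290],None,fx=4,fy=4,interpolation=2))
E
```

```text
(no output)
```

View pics/rackcrop.png

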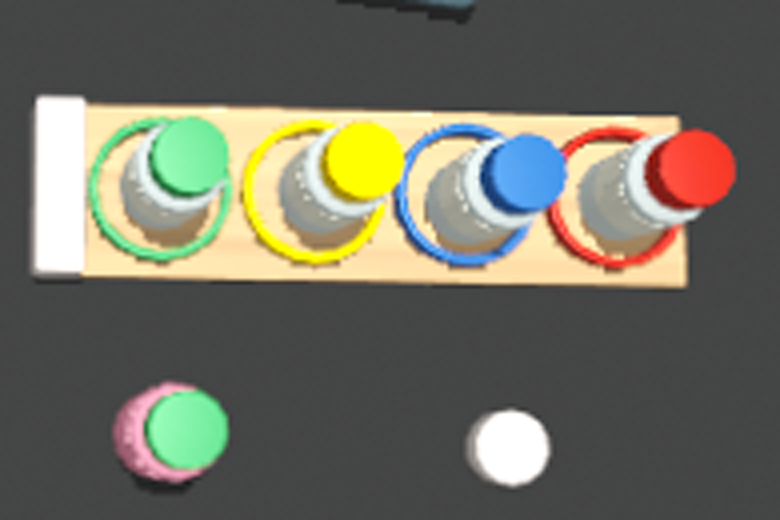

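View pics/traycrop.png

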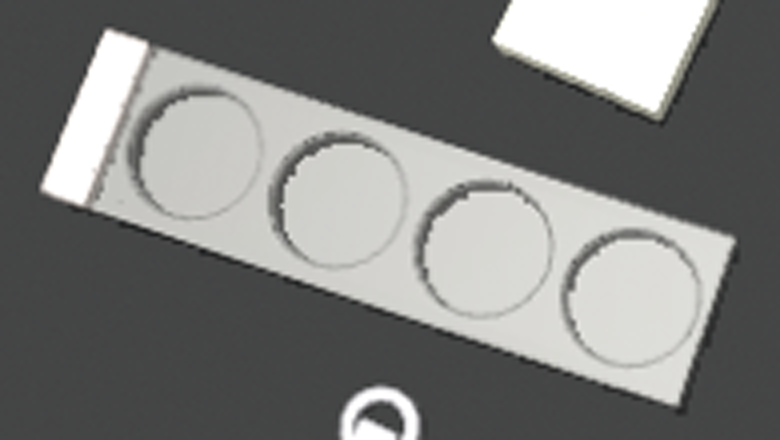

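```bash
cat > m.py <<'E'
from h import *
from scipy.optimize import least_squares
a=np.linspace(0,2*np.pi,40)
circ=np.c_[np.cos(a),np.sin(a)]
HUE={"green":(60,80),"yellow":(25,35),"blue":(100,120),"red":(0,5)}
def sil(n,x,y,z0,z1,r):
    P=np.vstack([np.c_[circ*r+[x,y],np.full(40,z)] for z in(z0,z1)])
    h=cv2.convexHull(w2p(n,P).astype(np.float32)); m=cv2.moments(h); return np.array([m["m10"],m["m01"]])/m["m00"],m["m00"]
def cap(n,img,c,guess,zf=.008):
    hsv=cv2.cvtColor(img,cv2.COLOR_RGB2HSV); lo,hi=HUE[c]
    m=((hsv[...,0]>=lo-8)&(hsv[...,0]<=hi+8)&(hsv[...,1]>90)&(hsv[...,2]>50)).astype(np.uint8)
    m=cv2.morphologyEx(m,cv2.MORPH_OPEN,np.ones((5,5)))
    N,L,st,ce=cv2.connectedComponentsWithStats(m)
    g,A=sil(n,*guess,zf+.056,zf+.08,.015)
    i=1+np.argmin(np.linalg.norm(ce[1:]-g,axis=1))
    s=least_squares(lambda p:sil(n,*p,zf+.056,zf+.08,.015)[0]-ce[i],guess,diff_step=1e-3)
    return s.x,ce[i],st[i,4],A
E
python3 - <<'E'
from m import *
im={n:cv2.imread(f"pics/{n}0.png")[:,:,::-1].copy() for n in("top","side")}
caps={"green":(392,219),"yellow":(436,219),"blue":(476,224),"red":(518,222)}
for c,p in caps.items():
    g=p2w("top",[p],.088)[0,:2]
    for n in im:
        x,ce,ar,A=cap(n,im[n],c,g); print(c,n,x.round(4),ce.round(1),ar,round(A))
cr=lambda L,o:(np.array(L,float)+.5)/4-.5+np.array(o)
W=p2w("top",cr([(632,298),(484.5,249),(338.5,200),(196.5,153)],(95,165)),.016)[:,:2]
print("wells",W.round(4),np.linalg.norm(np.diff(W,axis=0),axis=1))
E_=p2w("top",cr([(735,238),(680,407)],(95,165)),.016)[:,:2]; B=p2w("top",cr([(108,29),(41,190)],(95,165)),.024)[:,:2]
print("tray ends",E_.round(4),B.round(4),np.linalg.norm(E_[0]-E_[1]),np.linalg.norm(B[0]-B[1]),"len",np.linalg.norm(E_.mean(0)-B.mean(0)))
d=B.mean(0)-E_.mean(0); print("yaw y-axis dir",np.degrees(np.arctan2(d[1],d[0])),"centre",E_.mean(0)+d/np.linalg.norm(d)*.128, W.mean(0))
dw=W[3]-W[0]; print("wells dir",np.degrees(np.arctan2(dw[1],dw[0])))
C=p2w("top",cr([(159,190),(314,192),(463,195),(614,198)],(345,180)),.018)[:,:2]; print("collars",C.round(4))
dc=C[0]-C[3];print("rack dir",np.degrees(np.arctan2(dc[1],dc[0])),np.linalg.norm(dc))
R=p2w("top",cr([(86,104),(679,117),(687,287),(84,277)],(345,180)),.008)[:,:2];print("rack corners",R.round(4));d1=R[0]-R[1];d2=R[3]-R[2];print([np.degrees(np.arctan2(d[1],d[0])) for d in(d1,d2)])
E
```

```text
green top [ 0.5123 -0.1086] [391.8 218.9] 300 373
green side [ 0.5142 -0.105 ] [332.1 280.3] 268 352
yellow top [ 0.5102 -0.1752] [435.2 219.9] 336 389
yellow side [ 0.5122 -0.1713] [344.  312.3] 332 381
blue top [ 0.5045 -0.2372] [475.2 223.2] 327 405
blue side [ 0.5053 -0.235 ] [353.3 346.5] 310 412
red top [ 0.5057 -0.3042] [517.4 222. ] 358 419
red side [ 0.5078 -0.301 ] [370.1 383.5] 347 450
wells [[0.4919 0.1094]
 [0.5128 0.1699]
 [0.5339 0.2305]
 [0.5544 0.2904]] [0.06399274 0.06419918 0.06331329]
tray ends [[0.5161 0.0675]
 [0.4473 0.0898]] [[0.6056 0.3271]
 [0.5381 0.3515]] 0.07235740280051242 0.07175114676126765 len 0.2758439445405539
yaw y-axis dir 70.91965373664365 centre [0.52355449 0.19959006] [0.52322174 0.20007063]
wells dir 70.96014130032977
collars [[ 0.5089 -0.106 ]
 [ 0.5074 -0.1702]
 [ 0.5054 -0.2326]
 [ 0.5035 -0.2967]]
rack dir 88.36353445180586 0.1907653155893496
rack corners [[ 0.5471 -0.0782]
 [ 0.5394 -0.3318]
 [ 0.4668 -0.3299]
 [ 0.4745 -0.0753]]
[np.float64(88.26786050205848), np.float64(88.25857830235299)]
```

```bash
cat > go.py <<'E'
# usage: go.py x y z heading(deg) -> tool-frame cm displacement & turn
import sys
from h import *
from scipy.spatial.transform import Rotation as Ro
o=robot.observe(); R=Ro.from_euler("xyz",o["tool_rot"]).as_matrix()
t=np.array(list(map(float,sys.argv[1:4]))); hd=float(sys.argv[4])
h=np.degrees(np.arctan2(R[1,2],R[0,2])); dr=(h-hd+180)%360-180
d=R.T@(t-o["tool_pos"])*100
Y=R@Ro.from_euler("y",dr,degrees=True).as_matrix(); d2=Y.T@(t-o["tool_pos"])*100
print("t",round(o["time"],2),"pos",o["tool_pos"].round(4),"head",h.round(2),"tilt",np.degrees(np.arccos(-R[2,1])).round(2),"F",o["contact_force"].round(1),"open",round(o["opening"],4))
print("roll",round(dr,2),"| shift now",d.round(2),"| shift after turn",d2.round(2),"q",o["qpos"].round(2))
E
python3 -m crank '{"xyz":[[0,0,0],[0,0,0],[0,0,0],[0,0,0],[0,0,0],[0,0,0],[0,0,0],[0,0,0],[0,0,0]],"roll":[-8,-8,-8,-8,-8,-8,-8,-8,-8.3]}' -0.5
python3 go.py .5133 -.107 .15 -1.7
```

```text
time: 1.0
tool_pos: [0.1445, -0.5045, 0.2263]
tool_rot: [-1.571, 0.001, -1.595]
contact_force: [0.0, 0.2, -0.3]
opening: 0.0688
t 1.0 pos [ 0.1445 -0.5045  0.2263] head -1.39 tilt 0.05 F [ 0.   0.2 -0.3] open 0.0688
roll 0.31 | shift now [-40.62   7.66  35.91] | shift after turn [-40.82   7.66  35.69] q [-1.44  0.34  1.52  0.    1.28 -1.41]
```

```bash
python3 -m crank '{"xyz":[[-1.8,0,1.5],[-2.6,0,2.3],[-2.6,0,2.3],[-2.6,0,2.3],[-2.6,0,2.3],[-2.6,0,2.3],[-2.6,0,2.3],[-2.6,0,2.3],[-2.6,0,2.3],[-2.6,0,2.3],[-2.6,0,2.3],[-2.6,0,2.3],[-2.6,0,2.3],[-2.6,0,2.3],[-2.6,0,2.3],[-2.4,0,2],[0,2,0],[0,2.5,0],[0,2,0],[0,1,0]],"roll":[0.3,0,0,0,0,0,0,0,0,0,0,0,0,0,0,0,0,0,0,0]}'
python3 go.py .5133 -.107 .10 -1.7
python3 - <<'E'
from h import *
for n in("top","side"): cv2.imwrite(f"pics/{n}1.png",robot.read_camera(n)[:,:,::-1])
E
```

```text
time: 3.0
tool_pos: [0.5145, -0.111, 0.1496]
tool_rot: [-1.574, 0.001, -1.606]
contact_force: [-0.3, -0.2, 0.2]
opening: 0.069
t 3.0 pos [ 0.5145 -0.111   0.1496] head -2.01 tilt 0.21 F [-0.3 -0.2  0.2] open 0.069
roll -0.31 | shift now [-0.39  4.96 -0.11] | shift after turn [-0.39  4.96 -0.11] q [-0.36  0.42  1.63 -0.    1.09 -0.32]
```

View pics/side1.png

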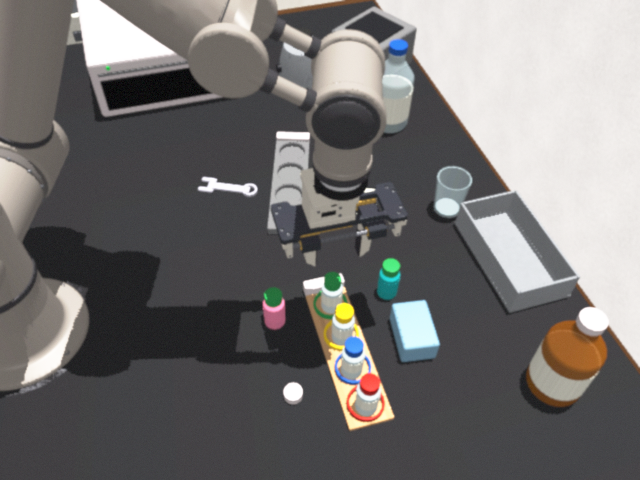

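```bash
python3 -m crank '{"xyz":[[-0.4,0,-0.1],[0,0,0],[0,1,0],[0,2,0],[0,2,0],[0,1,0],[0,0,0],[0,0,0]],"roll":[-0.3,0,0,0,0,0,0,0]}'
python3 go.py .5133 -.107 .033 -1.7
```

```text
time: 3.9
tool_pos: [0.5151, -0.1077, 0.0921]
tool_rot: [-1.57, -0.0, -1.601]
contact_force: [0.5, -0.7, 1.1]
opening: 0.069
t 3.9 pos [ 0.5151 -0.1077  0.0921] head -1.73 tilt 0.04 F [ 0.5 -0.7  1.1] open 0.069
roll -0.03 | shift now [-0.06  5.91 -0.18] | shift after turn [-0.06  5.91 -0.18] q [-0.35  0.49  1.7  -0.    0.95 -0.32]
```

```bash
python3 -m crank '{"xyz":[[0,0.5,-0.2],[0,1,0],[0,1.2,0],[0,1.2,0],[0,1,0],[0,0.6,0],[0,0.4,0],[0,0,0],[0,0,0]],"roll":[0,0,0,0,0,0,0,0,0]}'
python3 go.py .5133 -.107 .033 -1.7
python3 - <<'E'
from h import *
cv2.imwrite(f"pics/side2.png",cv2.resize(robot.read_camera("side")[200:400,220:460,::-1],None,fx=3,fy=3))
E
```

```text
time: 4.8
tool_pos: [0.5129, -0.1075, 0.0329]
tool_rot: [-1.57, -0.0, -1.601]
contact_force: [0.9, 0.4, 0.5]
opening: 0.0691
t 4.8 pos [ 0.5129 -0.1075  0.0329] head -1.72 tilt 0.03 F [0.9 0.4 0.5] open 0.0691
roll -0.02 | shift now [-0.06 -0.01  0.04] | shift after turn [-0.06 -0.01  0.04] q [-0.35  0.58  1.76 -0.    0.81 -0.32]
```

View pics/side2.png

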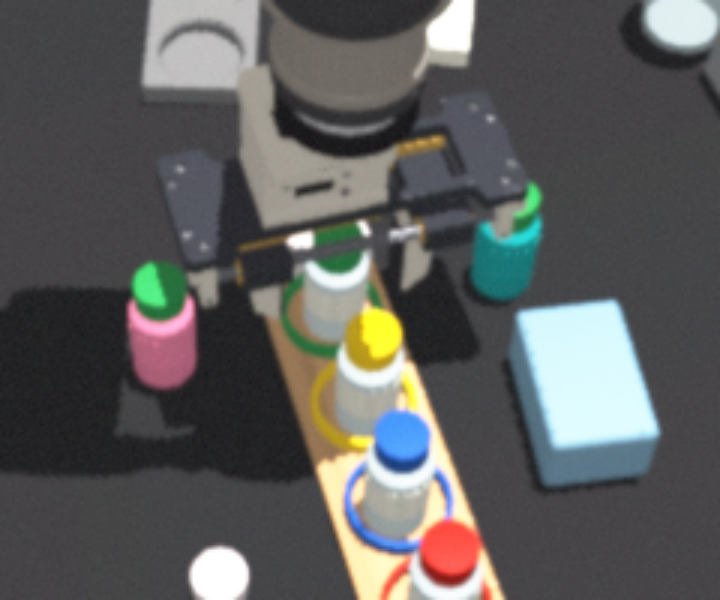

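The fingers straddle the green bottle (cap at about (338,243) in the crop), clear of the pink and turquoise ones. Closing.

```bash
python3 -m crank '{"xyz":[[0,0,0],[0,0,0],[0,0,0],[0,0,0],[0,0,0]],"roll":[0,0,0,0,0]}' 0.1 15
python3 -m crank '{"xyz":[[0,0,0],[0,0,0],[0,0,0],[0,0,0],[0,0,0],[0,0,0]],"roll":[0,0,0,0,0,0]}' 1 20
python3 -m crank '{"xyz":[[0,-0.4,0],[0,-0.6,0],[0,-1,0],[0,-1.5,0],[0,-1.5,0],[0,-1.5,0],[0,-1.5,0],[0,-1,0],[0,-0.5,0],[0,0,0]],"roll":[0,0,0,0,0,0,0,0,0,0]}'
python3 go.py .4919 .1094 .135 -19.1
python3 - <<'E'
from h import *
cv2.imwrite(f"pics/side3.png",cv2.resize(robot.read_camera("side")[150:400,220:460,::-1],None,fx=2.4,fy=2.4))
E
```

```text
time: 5.35
tool_pos: [0.5127, -0.1075, 0.0328]
tool_rot: [-1.571, -0.0, -1.601]
contact_force: [0.5, -0.8, 1.1]
opening: 0.0417
time: 5.95
tool_pos: [0.5127, -0.1075, 0.0327]
tool_rot: [-1.571, -0.0, -1.601]
contact_force: [-0.6, -0.4, 1.0]
opening: 0.0357
time: 6.95
tool_pos: [0.513, -0.1075, 0.1284]
tool_rot: [-1.569, -0.001, -1.601]
contact_force: [0.2, -0.5, -0.5]
opening: 0.0355
t 6.95 pos [ 0.513  -0.1075  0.1284] head -1.73 tilt 0.08 F [ 0.2 -0.5 -0.5] open 0.0355
roll 17.37 | shift now [-21.62  -0.67  -2.76] | shift after turn [-19.81  -0.67  -9.09] q [-0.35  0.44  1.67 -0.    1.03 -0.32]
```

View pics/side3.png

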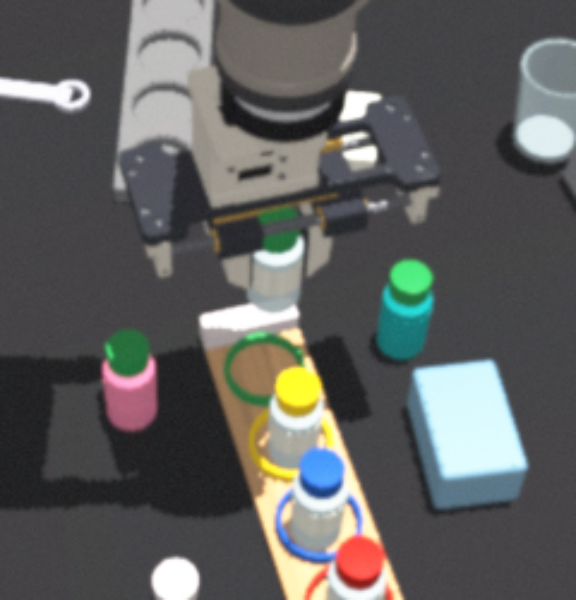

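```bash
python3 -m crank '{"xyz":[[0,0,0],[0,0,0],[0,0,0],[0,0,0],[-0.8,0,-0.4],[-1.5,0,-0.7],[-2,0,-0.9],[-2,0,-0.9],[-2,0,-0.9],[-2,0,-0.9],[-2,0,-0.9],[-2,0,-0.9],[-2,0,-0.9],[-1.8,0,-0.8],[-1,0,-0.5],[-0.7,0,-0.4],[0,0,0],[0,0,0]],"roll":[3,5.5,5.5,3.4,0,0,0,0,0,0,0,0,0,0,0,0,0,0]}'
python3 go.py .4919 .1094 .031 -19.1
python3 - <<'E'
from h import *
cv2.imwrite(f"pics/side4.png",cv2.resize(robot.read_camera("side")[80:330,180:440,::-1],None,fx=2.4,fy=2.4))
E
```

```text
time: 8.8
tool_pos: [0.4915, 0.1092, 0.1277]
tool_rot: [-1.571, -0.0, -1.904]
contact_force: [0.0, 0.1, -1.0]
opening: 0.0356
t 8.8 pos [0.4915 0.1092 0.1277] head -19.1 tilt 0.02 F [ 0.   0.1 -1. ] open 0.0356
roll -0.0 | shift now [-0.03  9.67  0.03] | shift after turn [-0.03  9.67  0.03] q [ 0.07  0.41  1.72 -0.    1.01  0.4 ]
```

View pics/side4.png

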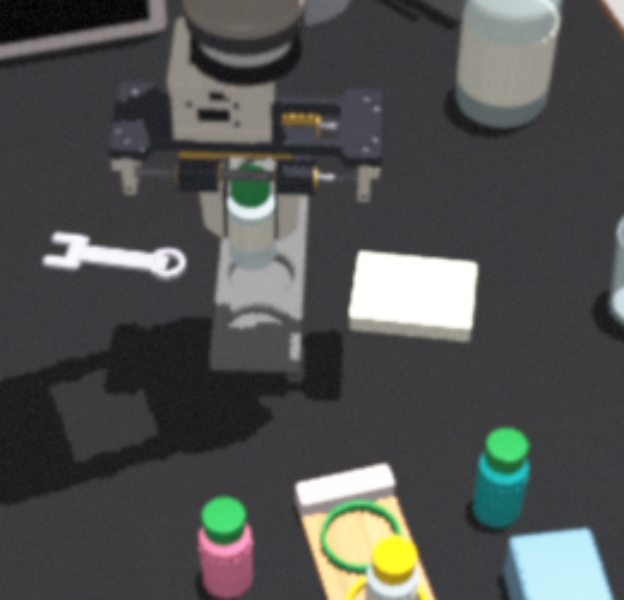

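```bash
python3 -m crank '{"xyz":[[0,0.6,0],[0,1.2,0],[0,1.5,0],[0,1.5,0],[0,1.2,0],[0,1,0],[0,0.8,0],[0,0.5,0],[0,0.3,0],[0,0.2,0],[0,0.2,0],[0,0,0]],"roll":[0,0,0,0,0,0,0,0,0,0,0,0]}'
python3 go.py .4919 .1094 .031 -19.1
python3 - <<'E'
from h import *
cv2.imwrite(f"pics/side5.png",cv2.resize(robot.read_camera("side")[80:330,180:440,::-1],None,fx=2.4,fy=2.4))
E
```

```text
time: 10.05
tool_pos: [0.4916, 0.1094, 0.0377]
tool_rot: [-1.571, -0.0, -1.905]
contact_force: [0.1, 0.6, -0.4]
opening: 0.0353
t 10.05 pos [0.4916 0.1094 0.0377] head -19.12 tilt 0.02 F [ 0.1  0.6 -0.4] open 0.0353
roll -0.02 | shift now [-0.    0.67  0.03] | shift after turn [-0.    0.67  0.03] q [ 0.07  0.54  1.81 -0.    0.79  0.4 ]
```

View pics/side5.png

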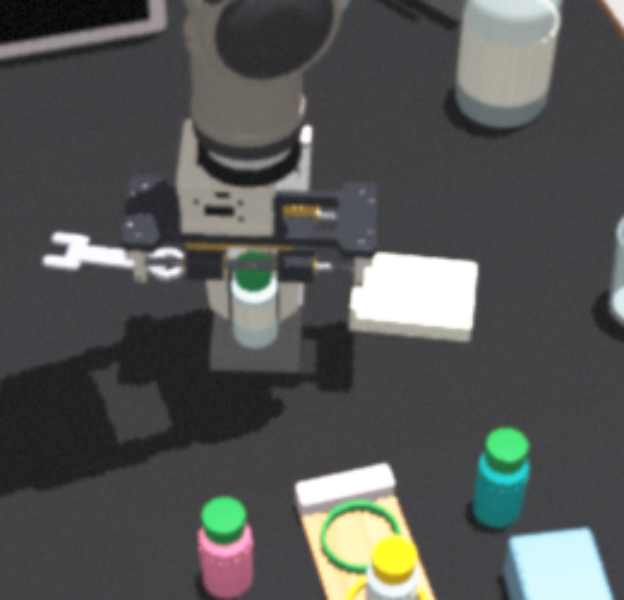

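```bash
python3 -m crank '{"xyz":[[0,0.15,0],[0,0.15,0],[0,0.15,0],[0,0.1,0],[0,0,0],[0,0,0]],"roll":[0,0,0,0,0,0]}'
python3 go.py .4919 .1094 .031 -19.1
```

```text
time: 10.7
tool_pos: [0.4916, 0.1094, 0.0322]
tool_rot: [-1.571, -0.0, -1.905]
contact_force: [0.4, -0.2, -0.2]
opening: 0.0357
t 10.7 pos [0.4916 0.1094 0.0322] head -19.12 tilt 0.01 F [ 0.4 -0.2 -0.2] open 0.0357
roll -0.02 | shift now [-0.01  0.12  0.03] | shift after turn [-0.01  0.12  0.03] q [ 0.07  0.55  1.81 -0.    0.78  0.4 ]
```

```bash
python3 -m crank '{"xyz":[[0,0.06,0],[0,0.05,0],[0,0,0],[0,0,0]],"roll":[0,0,0,0]}'
python3 go.py .4919 .1094 .031 -19.1
```

```text
time: 11.1
tool_pos: [0.4915, 0.1094, 0.0311]
tool_rot: [-1.571, -0.0, -1.905]
contact_force: [-0.2, 0.6, -0.7]
opening: 0.0356
t 11.1 pos [0.4915 0.1094 0.0311] head -19.13 tilt 0.01 F [-0.2  0.6 -0.7] open 0.0356
roll -0.03 | shift now [-0.01  0.01  0.03] | shift after turn [-0.01  0.01  0.03] q [ 0.07  0.55  1.82 -0.    0.77  0.4 ]
```

```bash
python3 -m crank '{"xyz":[[0,0.05,0],[0,0,0],[0,0,0]],"roll":[0,0,0]}'
python3 go.py .4919 .1094 .031 -19.1 | head -1
python3 -m crank '{"xyz":[[0,0.05,0],[0,0,0],[0,0,0]],"roll":[0,0,0]}'
python3 go.py .4919 .1094 .031 -19.1 | head -1
```

```text
time: 11.4
tool_pos: [0.4916, 0.1094, 0.0307]
tool_rot: [-1.571, -0.0, -1.905]
contact_force: [-1.4, 0.9, 2.6]
opening: 0.0358
t 11.4 pos [0.4916 0.1094 0.0307] head -19.12 tilt 0.01 F [-1.4  0.9  2.6] open 0.0358
time: 11.7
tool_pos: [0.4917, 0.1094, 0.0307]
tool_rot: [-1.57, 0.0, -1.905]
contact_force: [-1.6, 0.6, 6.3]
opening: 0.0353
t 11.7 pos [0.4917 0.1094 0.0307] head -19.12 tilt 0.03 F [-1.6  0.6  6.3] open 0.0353
```

Contact at 6 N. Releasing and rising.

```bash
python3 -m crank '{"xyz":[[0,-0.04,0],[0,0,0],[0,0,0],[0,0,0],[0,0,0],[0,0,0]],"roll":[0,0,0,0,0,0]}' -0.4
python3 -m crank '{"xyz":[[0,-0.5,0],[0,-1,0],[0,-1.5,0],[0,-2,0],[0,-2,0],[0,-2,0],[0,-1,0],[0,-0.5,0],[0,0,0]],"roll":[0,0,0,0,0,0,0,0,0]}'
python3 go.py .5112 -.1733 .135 -1.7
```

```text
time: 12.3
tool_pos: [0.4916, 0.1094, 0.0304]
tool_rot: [-1.571, -0.0, -1.905]
contact_force: [-0.0, 0.0, 0.3]
opening: 0.0642
time: 13.2
tool_pos: [0.4917, 0.1095, 0.1359]
tool_rot: [-1.57, 0.0, -1.905]
contact_force: [-0.3, -0.7, 1.2]
opening: 0.0641
t 13.2 pos [0.4917 0.1095 0.1359] head -19.13 tilt 0.05 F [-0.3 -0.7  1.2] open 0.0641
roll -17.43 | shift now [26.08  0.1  11.11] | shift after turn [28.21  0.1   2.79] q [ 0.07  0.4   1.71 -0.    1.03  0.4 ]
```

```bash
python3 -m crank '{"xyz":[[0,0,0],[0,0,0],[0,0,0],[1,0,0.1],[2,0,0.2],[2.5,0,0.25],[2.5,0,0.25],[2.5,0,0.25],[2.5,0,0.25],[2.5,0,0.25],[2.5,0,0.25],[2.5,0,0.25],[2.5,0,0.25],[2.2,0,0.2],[1.7,0,0.15],[1.3,0,0.14],[0,0,0],[0,0,0]],"roll":[-5.5,-6.5,-5.4,0,0,0,0,0,0,0,0,0,0,0,0,0,0,0]}'
python3 go.py .5112 -.1733 .033 -1.7
python3 - <<'E'
from m import *
im=robot.read_camera("top"); cv2.imwrite("pics/top2.png",im[:,:,::-1])
s=robot.read_camera("side"); cv2.imwrite("pics/side6.png",s[:,:,::-1])
W=(.492,.1096)
for n,i in(("top",im),("side",s)):
    x,ce,a,A=cap(n,i,"green",W,.006); print(n,x.round(4),ce.round(1),a,round(A))
E
```

```text
time: 15.0
tool_pos: [0.5107, -0.1729, 0.1353]
tool_rot: [-1.571, 0.001, -1.602]
contact_force: [-0.4, 0.2, -0.1]
opening: 0.0645
t 15.0 pos [ 0.5107 -0.1729  0.1353] head -1.77 tilt 0.05 F [-0.4  0.2 -0.1] open 0.0645
roll -0.07 | shift now [ 0.04 10.23  0.05] | shift after turn [ 0.04 10.23  0.05] q [-0.47  0.46  1.62  0.    1.07 -0.44]
top [0.4925 0.1111] [246.2 233.7] 273 372
side [0.4936 0.1134] [285.1 194.4] 209 283
```

View pics/top2.png

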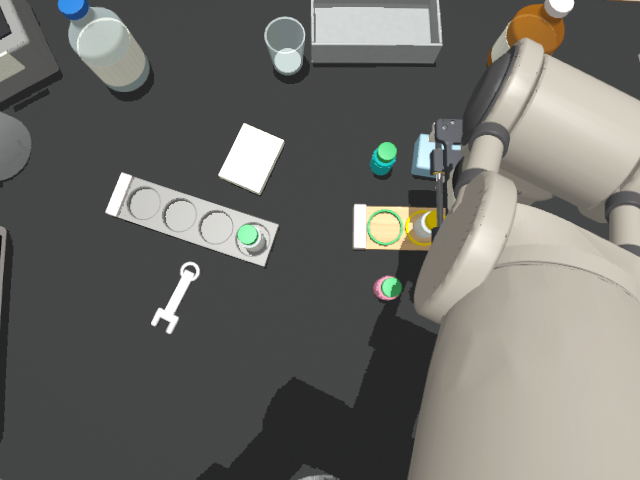

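View pics/side6.png

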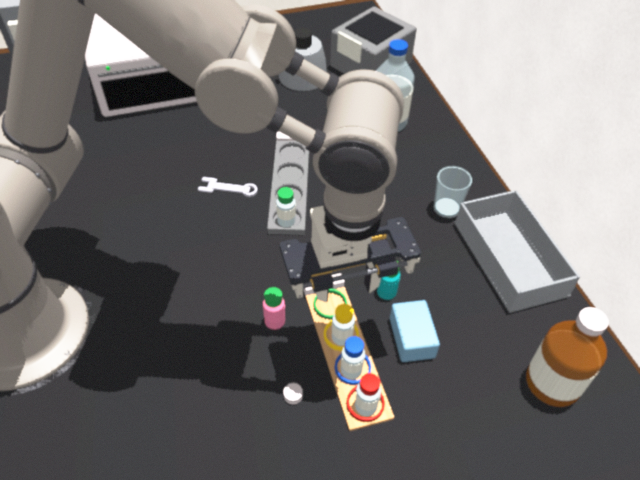

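Green stands in the far well, with its cap at (246,234) in the top view, within 2 mm of the measured well centre. Now yellow.

```bash
python3 -m crank '{"xyz":[[0,0.6,0],[0,1.2,0],[0,1.5,0],[0,1.5,0],[0,1.5,0],[0,1.3,0],[0,1,0],[0,0.8,0],[0,0.5,0],[0,0.3,0],[0,0,0],[0,0,0]],"roll":[0,0,0,0,0,0,0,0,0,0,0,0]}'
python3 go.py .5112 -.1733 .033 -1.7
python3 -m crank '{"xyz":[[0,0,0],[0,0,0],[0,0,0],[0,0,0],[0,0,0]],"roll":[0,0,0,0,0]}' 0.1 15
python3 -m crank '{"xyz":[[0,0,0],[0,0,0],[0,0,0],[0,0,0],[0,0,0],[0,0,0]],"roll":[0,0,0,0,0,0]}' 1 20
python3 go.py .5128 .1699 .135 -19.1
```

```text
time: 16.3
tool_pos: [0.5112, -0.1734, 0.0339]
tool_rot: [-1.57, -0.0, -1.601]
contact_force: [-0.4, -0.1, -0.9]
opening: 0.0644
t 16.3 pos [ 0.5112 -0.1734  0.0339] head -1.73 tilt 0.05 F [-0.4 -0.1 -0.9] open 0.0644
roll -0.03 | shift now [-0.01  0.09 -0.01] | shift after turn [-0.01  0.09 -0.01] q [-0.47  0.6   1.71 -0.    0.83 -0.44]
time: 16.8
tool_pos: [0.511, -0.1733, 0.0336]
tool_rot: [-1.571, -0.0, -1.601]
contact_force: [0.5, -0.3, 0.1]
opening: 0.0415
time: 17.4
tool_pos: [0.5108, -0.1732, 0.0335]
tool_rot: [-1.571, -0.0, -1.601]
contact_force: [-1.4, -0.3, 1.9]
opening: 0.0353
t 17.4 pos [ 0.5108 -0.1732  0.0335] head -1.72 tilt 0.02 F [-1.4 -0.3  1.9] open 0.0353
roll 17.38 | shift now [-34.3  -10.15  -0.84] | shift after turn [-32.49 -10.15 -11.04] q [-0.47  0.6   1.71 -0.    0.83 -0.44]
```

```bash
python3 -m crank '{"xyz":[[0,-0.4,0],[0,-0.8,0],[0,-1.3,0],[0,-1.7,0],[0,-1.7,0],[0,-1.7,0],[0,-1.5,0],[0,-0.8,0],[0,-0.4,0],[0,0,0],[0,0,0],[0,0,0],[0,0,0],[0,0,0]],"roll":[0,0,0,0,0,0,0,0,0,3,5.5,5.5,3.4,0]}'
python3 go.py .5128 .1699 .135 -19.1
```

```text
time: 18.8
tool_pos: [0.5107, -0.1731, 0.1362]
tool_rot: [-1.572, 0.0, -1.905]
contact_force: [-0.2, -0.5, -0.8]
opening: 0.0355
t 18.8 pos [ 0.5107 -0.1731  0.1362] head -19.15 tilt 0.05 F [-0.2 -0.5 -0.8] open 0.0355
roll -0.05 | shift now [-32.47   0.13 -11.06] | shift after turn [-32.48   0.13 -11.03] q [-0.47  0.46  1.61 -0.    1.07 -0.13]
```

```bash
python3 -m crank '{"xyz":[[-0.8,0,-0.3],[-1.6,0,-0.5],[-2.2,0,-0.75],[-2.2,0,-0.75],[-2.2,0,-0.75],[-2.2,0,-0.75],[-2.2,0,-0.75],[-2.2,0,-0.75],[-2.2,0,-0.75],[-2.2,0,-0.75],[-2.2,0,-0.75],[-2.2,0,-0.75],[-2.2,0,-0.75],[-2.2,0,-0.75],[-1.8,0,-0.65],[-1.2,0,-0.4],[-0.7,0,-0.2],[0,0,0],[0,0,0]],"roll":[0,0,0,0,0,0,0,0,0,0,0,0,0,0,0,0,0,0,0]}'
python3 go.py .5128 .1699 .0315 -19.1
python3 - <<'E'
from h import *
cv2.imwrite(f"pics/side7.png",cv2.resize(robot.read_camera("side")[60:310,180:440,::-1],None,fx=2.4,fy=2.4))
E
```

```text
time: 20.7
tool_pos: [0.5129, 0.1697, 0.1364]
tool_rot: [-1.571, -0.0, -1.904]
contact_force: [0.4, -1.0, -0.8]
opening: 0.0353
t 20.7 pos [0.5129 0.1697 0.1364] head -19.12 tilt 0.03 F [ 0.4 -1.  -0.8] open 0.0353
roll -0.02 | shift now [-0.02 10.49 -0.02] | shift after turn [-0.02 10.49 -0.02] q [ 0.18  0.46  1.61 -0.    1.07  0.51]
```

View pics/side7.png

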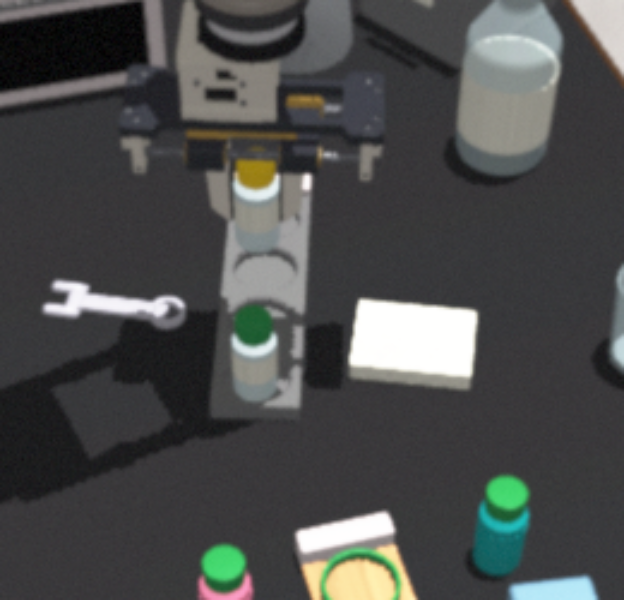

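```bash
python3 -m crank '{"xyz":[[0,0.6,0],[0,1.2,0],[0,1.5,0],[0,1.5,0],[0,1.5,0],[0,1.2,0],[0,0.9,0],[0,0.6,0],[0,0.4,0],[0,0.2,0],[0,0.2,0],[0,0.15,0],[0,0.15,0],[0,0.15,0],[0,0.1,0],[0,0.05,0],[0,0,0],[0,0,0]],"roll":[0,0,0,0,0,0,0,0,0,0,0,0,0,0,0,0,0,0]}'
python3 go.py .5128 .1699 .0315 -19.1
```

```text
time: 22.55
tool_pos: [0.5131, 0.17, 0.0325]
tool_rot: [-1.571, -0.0, -1.905]
contact_force: [-0.9, 0.3, -0.6]
opening: 0.0354
t 22.55 pos [0.5131 0.17   0.0325] head -19.12 tilt 0.01 F [-0.9  0.3 -0.6] open 0.0354
roll -0.02 | shift now [ 0.02  0.1  -0.03] | shift after turn [ 0.02  0.1  -0.03] q [ 0.18  0.6   1.71 -0.    0.83  0.51]
```

```bash
python3 -m crank '{"xyz":[[0,0.05,0],[0,0.04,0],[0,0,0],[0,0,0]],"roll":[0,0,0,0]}'
python3 -m crank '{"xyz":[[0,0.05,0],[0,0,0],[0,0,0]],"roll":[0,0,0]}'
```

```text
time: 22.95
tool_pos: [0.5131, 0.17, 0.0316]
tool_rot: [-1.571, -0.0, -1.905]
contact_force: [0.2, -0.8, -1.3]
opening: 0.0353
time: 23.25
tool_pos: [0.5131, 0.17, 0.0315]
tool_rot: [-1.571, 0.0, -1.905]
contact_force: [-2.1, 0.2, 5.2]
opening: 0.0351
```

```bash
python3 -m crank '{"xyz":[[0,-0.03,0],[0,0,0],[0,0,0],[0,0,0],[0,0,0],[0,0,0]],"roll":[0,0,0,0,0,0]}' -0.4
python3 -m crank '{"xyz":[[0,-0.5,0],[0,-1,0],[0,-1.5,0],[0,-2,0],[0,-2,0],[0,-2,0],[0,-1,0],[0,-0.5,0],[0,0,0],[0,0,0],[0,0,0],[0,0,0]],"roll":[0,0,0,0,0,0,0,0,-5.5,-6.5,-5.4,0]}'
python3 go.py .5049 -.2361 .135 -1.7
```

```text
time: 23.85
tool_pos: [0.5131, 0.17, 0.0313]
tool_rot: [-1.571, -0.0, -1.905]
contact_force: [0.4, 0.2, -0.1]
opening: 0.0639
time: 25.05
tool_pos: [0.5126, 0.1699, 0.1358]
tool_rot: [-1.572, -0.0, -1.6]
contact_force: [0.9, 0.1, 0.1]
opening: 0.0646
t 25.05 pos [0.5126 0.1699 0.1358] head -1.68 tilt 0.08 F [0.9 0.1 0.1] open 0.0646
roll 0.02 | shift now [40.6   0.1   0.42] | shift after turn [40.6   0.1   0.43] q [ 0.18  0.46  1.61 -0.    1.07  0.21]
```

```bash
python3 -m crank '{"xyz":[[1,0,0],[2,0,0],[2.6,0,0.05],[2.6,0,0.05],[2.6,0,0.05],[2.6,0,0.05],[2.6,0,0.05],[2.6,0,0.05],[2.6,0,0.05],[2.6,0,0.05],[2.6,0,0],[2.6,0,0],[2.6,0,0],[2.6,0,0],[2.6,0,0],[2,0,0],[1.4,0,0],[0.4,0,0],[0,0,0],[0,0,0]],"roll":[0,0,0,0,0,0,0,0,0,0,0,0,0,0,0,0,0,0,0,0]}'
python3 go.py .5049 -.2361 .033 -1.7
python3 - <<'E'
from m import *
im=robot.read_camera("top"); cv2.imwrite("pics/top3.png",im[:,:,::-1])
s=robot.read_camera("side"); cv2.imwrite("pics/side8.png",s[:,:,::-1])
for c,W in(("green",(.492,.1096)),("yellow",(.513,.17))):
  for n,i in(("top",im),("side",s)):
    x,ce,a,A=cap(n,i,c,W,.006); print(c,n,x.round(4),ce.round(1),a,round(A))
E
```

```text
time: 27.05
tool_pos: [0.5047, -0.2352, 0.1363]
tool_rot: [-1.571, 0.0, -1.601]
contact_force: [0.7, 0.2, -0.5]
opening: 0.0642
t 27.05 pos [ 0.5047 -0.2352  0.1363] head -1.72 tilt 0.03 F [ 0.7  0.2 -0.5] open 0.0642
roll -0.02 | shift now [ 0.1  10.33  0.02] | shift after turn [ 0.1  10.33  0.02] q [-0.57  0.49  1.56  0.    1.09 -0.54]
green top [0.492  0.1101] [246.9 234. ] 298 372
green side [0.4935 0.1131] [285.1 194.5] 205 283
yellow top [0.5132 0.1703] [207.2 220.6] 339 393
yellow side [0.5128 0.171 ] [286.6 172.1] 179 266
```

View pics/side8.png

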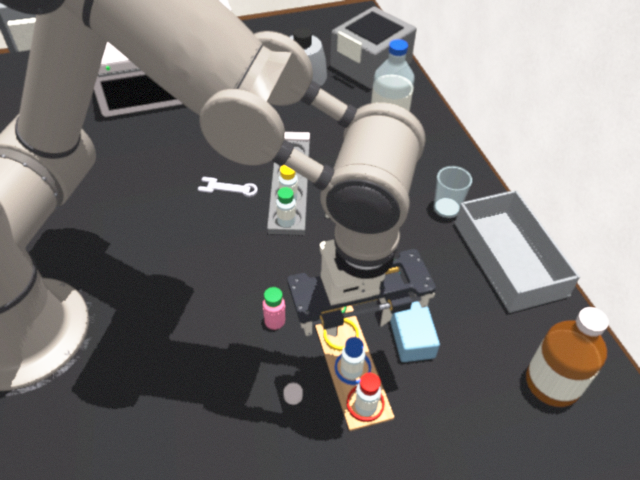

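```bash
python3 -m crank '{"xyz":[[0.1,0.6,0],[0,1.2,0],[0,1.5,0],[0,1.5,0],[0,1.5,0],[0,1.3,0],[0,1,0],[0,0.8,0],[0,0.5,0],[0,0.3,0],[0,0.1,0],[0,0,0],[0,0,0]],"roll":[0,0,0,0,0,0,0,0,0,0,0,0,0]}'
python3 go.py .5049 -.2361 .033 -1.7
python3 -m crank '{"xyz":[[0,0,0],[0,0,0],[0,0,0],[0,0,0],[0,0,0]],"roll":[0,0,0,0,0]}' 0.1 15
python3 -m crank '{"xyz":[[0,0,0],[0,0,0],[0,0,0],[0,0,0],[0,0,0],[0,0,0]],"roll":[0,0,0,0,0,0]}' 1 20
python3 -m crank '{"xyz":[[0,-0.4,0],[0,-0.8,0],[0,-1.3,0],[0,-1.7,0],[0,-1.7,0],[0,-1.7,0],[0,-1.5,0],[0,-0.8,0],[0,-0.4,0],[0,0,0],[0,0,0],[0,0,0],[0,0,0],[0,0,0]],"roll":[0,0,0,0,0,0,0,0,0,3,5.5,5.5,3.4,0]}'
python3 go.py .5339 .2305 .135 -19.1
```

```text
time: 28.45
tool_pos: [0.5051, -0.2371, 0.0339]
tool_rot: [-1.57, -0.001, -1.601]
contact_force: [0.7, -0.9, 0.6]
opening: 0.0644
t 28.45 pos [ 0.5051 -0.2371  0.0339] head -1.73 tilt 0.05 F [ 0.7 -0.9  0.6] open 0.0644
roll -0.03 | shift now [-0.1   0.09 -0.02] | shift after turn [-0.1   0.09 -0.02] q [-0.58  0.62  1.66 -0.    0.86 -0.55]
time: 28.95
tool_pos: [0.5048, -0.2369, 0.0334]
tool_rot: [-1.571, -0.0, -1.601]
contact_force: [0.9, -0.2, -1.3]
opening: 0.0416
time: 29.55
tool_pos: [0.5047, -0.2369, 0.0334]
tool_rot: [-1.571, -0.0, -1.601]
contact_force: [-0.2, -0.1, 0.3]
opening: 0.0355
time: 30.95
tool_pos: [0.5045, -0.2368, 0.1361]
tool_rot: [-1.572, 0.0, -1.905]
contact_force: [0.1, -0.1, -1.9]
opening: 0.0359
t 30.95 pos [ 0.5045 -0.2368  0.1361] head -19.16 tilt 0.05 F [ 0.1 -0.1 -1.9] open 0.0359
roll -0.06 | shift now [-45.1    0.13 -12.56] | shift after turn [-45.12   0.13 -12.52] q [-0.58  0.49  1.56 -0.    1.09 -0.24]
```

```bash
python3 -m crank '{"xyz":[[-0.8,0,-0.2],[-1.6,0,-0.45],[-2.6,0,-0.72],[-2.6,0,-0.72],[-2.6,0,-0.72],[-2.6,0,-0.72],[-2.6,0,-0.72],[-2.6,0,-0.72],[-2.6,0,-0.72],[-2.6,0,-0.72],[-2.6,0,-0.72],[-2.6,0,-0.72],[-2.6,0,-0.72],[-2.6,0,-0.72],[-2.6,0,-0.72],[-2.6,0,-0.72],[-2.2,0,-0.6],[-1.8,0,-0.5],[-1.4,0,-0.4],[-0.8,0,-0.3]],"roll":[0,0,0,0,0,0,0,0,0,0,0,0,0,0,0,0,0,0,0,0]}'
python3 -m crank '{"xyz":[[0,0,0],[0,0,0],[0,0,0]],"roll":[0,0,0]}'
python3 go.py .5339 .2305 .0314 -19.1
python3 - <<'E'
from h import *
cv2.imwrite(f"pics/side9.png",cv2.resize(robot.read_camera("side")[40:290,180:440,::-1],None,fx=2.4,fy=2.4))
E
```

```text
time: 32.95
tool_pos: [0.5332, 0.231, 0.1363]
tool_rot: [-1.571, -0.0, -1.903]
contact_force: [0.5, -0.1, -0.4]
opening: 0.0353
time: 33.25
tool_pos: [0.5338, 0.2285, 0.1364]
tool_rot: [-1.571, -0.0, -1.905]
contact_force: [-1.0, -0.1, -1.0]
opening: 0.0358
t 33.25 pos [0.5338 0.2285 0.1364] head -19.17 tilt 0.03 F [-1.  -0.1 -1. ] open 0.0358
roll -0.07 | shift now [-0.2  10.5  -0.06] | shift after turn [-0.2  10.5  -0.06] q [ 0.27  0.53  1.49 -0.    1.12  0.61]
```

View pics/side9.png

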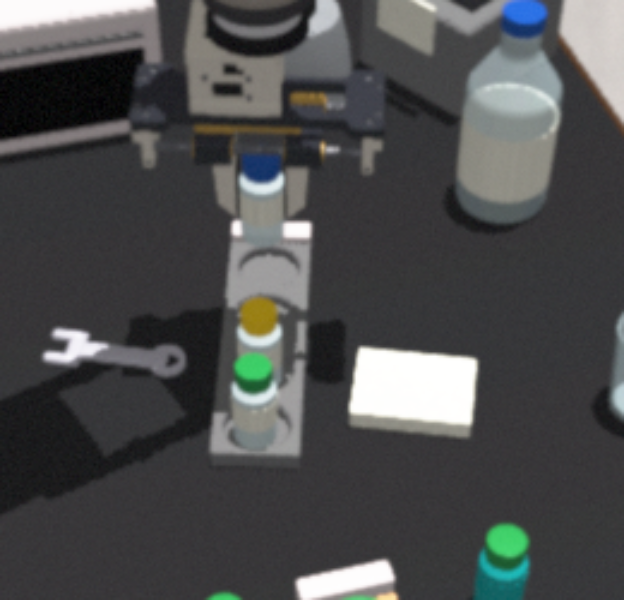

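```bash
python3 -m crank '{"xyz":[[-0.2,0.6,0],[0,1.2,0],[0,1.5,0],[0,1.5,0],[0,1.5,0],[0,1.2,0],[0,0.9,0],[0,0.6,0],[0,0.4,0],[0,0.2,0],[0,0.2,0],[0,0.15,0],[0,0.15,0],[0,0.15,0],[0,0.1,0],[0,0.05,0],[0,0,0],[0,0,0]],"roll":[0,0,0,0,0,0,0,0,0,0,0,0,0,0,0,0,0,0]}'
python3 -m crank '{"xyz":[[0,0.05,0],[0,0.04,0],[0,0,0],[0,0,0]],"roll":[0,0,0,0]}'
```

```text
time: 35.1
tool_pos: [0.5345, 0.2312, 0.0324]
tool_rot: [-1.571, -0.0, -1.905]
contact_force: [0.5, 0.1, -0.4]
opening: 0.0355
time: 35.5
tool_pos: [0.5345, 0.2311, 0.0315]
tool_rot: [-1.571, -0.0, -1.905]
contact_force: [-0.2, 0.6, -1.4]
opening: 0.0356
```

```bash
python3 -m crank '{"xyz":[[0,0.05,0],[0,0,0],[0,0,0]],"roll":[0,0,0]}'; python3 go.py .5339 .2305 .0314 -19.1
```

```text
time: 35.8
tool_pos: [0.5346, 0.2312, 0.0314]
tool_rot: [-1.571, 0.0, -1.905]
contact_force: [-1.5, -0.8, 4.9]
opening: 0.0353
t 35.8 pos [0.5346 0.2312 0.0314] head -19.13 tilt 0.02 F [-1.5 -0.8  4.9] open 0.0353
roll -0.03 | shift now [ 0.09 -0.   -0.04] | shift after turn [ 0.09 -0.   -0.04] q [ 0.28  0.66  1.59 -0.    0.9   0.61]
```

```bash
python3 -m crank '{"xyz":[[0,-0.03,0],[0,0,0],[0,0,0],[0,0,0],[0,0,0],[0,0,0]],"roll":[0,0,0,0,0,0]}' -0.4
python3 -m crank '{"xyz":[[0,-0.5,0],[0,-1,0],[0,-1.5,0],[0,-2,0],[0,-2,0],[0,-2,0],[0,-1,0],[0,-0.5,0],[0,0,0],[0,0,0],[0,0,0],[0,0,0]],"roll":[0,0,0,0,0,0,0,0,-5.5,-6.5,-5.4,0]}'
python3 go.py .5067 -.3026 .135 -1.7
```

```text
time: 36.4
tool_pos: [0.5345, 0.2311, 0.0312]
tool_rot: [-1.571, -0.0, -1.905]
contact_force: [-0.5, -0.5, 0.4]
opening: 0.0638
time: 37.6
tool_pos: [0.5341, 0.231, 0.1356]
tool_rot: [-1.572, -0.001, -1.6]
contact_force: [0.9, -0.2, -0.3]
opening: 0.0646
t 37.6 pos [0.5341 0.231  0.1356] head -1.68 tilt 0.08 F [ 0.9 -0.2 -0.3] open 0.0646
roll 0.02 | shift now [53.42  0.09 -1.17] | shift after turn [53.42  0.09 -1.15] q [ 0.28  0.53  1.49 -0.    1.12  0.31]
```

```bash
python3 -m crank '{"xyz":[[1,0,0],[2,0,0],[3,0,-0.07],[3,0,-0.07],[3,0,-0.07],[3,0,-0.07],[3,0,-0.07],[3,0,-0.07],[3,0,-0.07],[3,0,-0.07],[3,0,-0.07],[3,0,-0.07],[3,0,-0.07],[3,0,-0.07],[3,0,-0.07],[3,0,-0.07],[3,0,-0.07],[3,0,-0.07],[1.6,0,0],[0.8,0,0]],"roll":[0,0,0,0,0,0,0,0,0,0,0,0,0,0,0,0,0,0,0,0]}'
python3 -m crank '{"xyz":[[0,0,0],[0,0,0],[0,0,0]],"roll":[0,0,0]}'
python3 go.py .5067 -.3026 .033 -1.7
python3 - <<'E'
from m import *
im=robot.read_camera("top"); cv2.imwrite("pics/top4.png",im[:,:,::-1])
s=robot.read_camera("side"); cv2.imwrite("pics/side10.png",s[:,:,::-1])
for c,W in(("green",(.492,.1096)),("yellow",(.513,.17)),("blue",(.534,.231))):
  for n,i in(("top",im),("side",s)):
    x,ce,a,A=cap(n,i,c,W,.006); print(c,n,x.round(4),ce.round(1),a,round(A))
for n,i in(("top",im),("side",s)): print(cap(n,i,"red",(.5067,-.3026)))
E
```

```text
time: 39.6
tool_pos: [0.5066, -0.3037, 0.136]
tool_rot: [-1.571, 0.0, -1.604]
contact_force: [-0.4, -0.2, -0.2]
opening: 0.064
time: 39.9
tool_pos: [0.5074, -0.301, 0.1363]
tool_rot: [-1.571, 0.0, -1.6]
contact_force: [-0.3, -0.2, -0.1]
opening: 0.0643
t 39.9 pos [ 0.5074 -0.301   0.1363] head -1.66 tilt 0.02 F [-0.3 -0.2 -0.1] open 0.0643
roll 0.04 | shift now [ 0.17 10.33 -0.07] | shift after turn [ 0.17 10.33 -0.07] q [-0.67  0.54  1.47  0.    1.14 -0.64]
green top [0.4918 0.1097] [247.1 234.1] 307 372
green side [ 0.4111 -0.1045] [272.8 295.6] 293 283
yellow top [0.5131 0.1703] [207.2 220.7] 340 393Traceback (most recent call last):
  File "<stdin>", line 6, in <module>
  File "m.py", line 15, in cap
    i=1+np.argmin(np.linalg.norm(ce[1:]-g,axis=1))
        ~~~~~~~~~^^^^^^^^^^^^^^^^^^^^^^^^^^^^^^^^^
    return _wrapfunc(a, 'argmin', axis=axis, out=out, **kwds)
    return bound(*args, **kwds)
ValueError: attempt to get argmin of an empty sequence
```

View pics/side10.png

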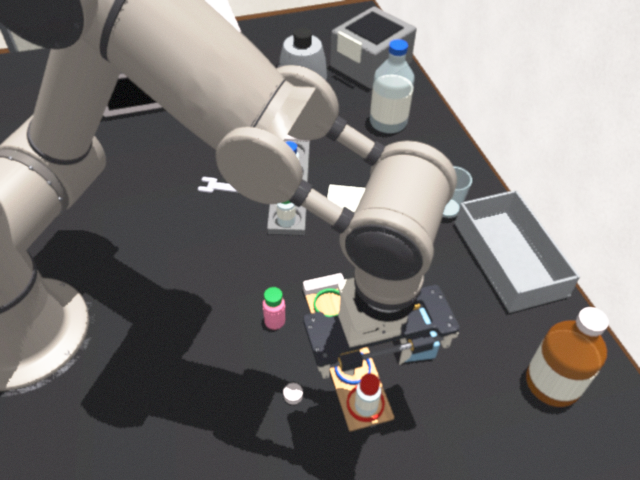

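In the side view the arm hides part of the tray. Red is untouched at (370,385) under the gripper. Grasping red.

```bash
python3 -m crank '{"xyz":[[0.15,0.6,-0.05],[0,1.2,0],[0,1.5,0],[0,1.5,0],[0,1.5,0],[0,1.3,0],[0,1,0],[0,0.8,0],[0,0.5,0],[0,0.3,0],[0,0.1,0],[0,0,0],[0,0,0]],"roll":[0,0,0,0,0,0,0,0,0,0,0,0,0]}'
python3 go.py .5067 -.3026 .033 -1.7
python3 -m crank '{"xyz":[[0,0,0],[0,0,0],[0,0,0],[0,0,0],[0,0,0]],"roll":[0,0,0,0,0]}' 0.1 15
python3 -m crank '{"xyz":[[0,0,0],[0,0,0],[0,0,0],[0,0,0],[0,0,0],[0,0,0]],"roll":[0,0,0,0,0,0]}' 1 20
python3 -m crank '{"xyz":[[0,-0.4,0],[0,-0.8,0],[0,-1.3,0],[0,-1.7,0],[0,-1.7,0],[0,-1.7,0],[0,-1.5,0],[0,-0.8,0],[0,-0.4,0],[0,0,0],[0,0,0],[0,0,0],[0,0,0],[0,0,0]],"roll":[0,0,0,0,0,0,0,0,0,3,5.5,5.5,3.4,0]}'
python3 go.py .5546 .2906 .135 -19.1
```

```text
time: 41.3
tool_pos: [0.5069, -0.3039, 0.0338]
tool_rot: [-1.57, -0.001, -1.601]
contact_force: [0.2, -0.4, -0.7]
opening: 0.064
t 41.3 pos [ 0.5069 -0.3039  0.0338] head -1.73 tilt 0.05 F [ 0.2 -0.4 -0.7] open 0.064
roll -0.03 | shift now [-0.13  0.08 -0.02] | shift after turn [-0.13  0.08 -0.02] q [-0.67  0.67  1.56 -0.    0.91 -0.64]
time: 41.8
tool_pos: [0.5067, -0.3038, 0.0333]
tool_rot: [-1.571, -0.0, -1.601]
contact_force: [0.4, 0.8, 0.1]
opening: 0.0413
time: 42.4
tool_pos: [0.5067, -0.3037, 0.0333]
tool_rot: [-1.571, -0.0, -1.601]
contact_force: [-0.4, 1.5, 0.2]
opening: 0.0352
time: 43.8
tool_pos: [0.5064, -0.3036, 0.1359]
tool_rot: [-1.572, 0.0, -1.905]
contact_force: [0.1, 1.5, -1.0]
opening: 0.0358
t 43.8 pos [ 0.5064 -0.3036  0.1359] head -19.16 tilt 0.05 F [ 0.1  1.5 -1. ] open 0.0358
roll -0.06 | shift now [-57.71   0.12 -14.95] | shift after turn [-57.72   0.12 -14.89] q [-0.67  0.54  1.46 -0.    1.14 -0.34]
```

```bash
python3 -m crank '{"xyz":[[-0.8,0,-0.2],[-1.6,0,-0.4],[-2.4,0,-0.62],[-2.4,0,-0.62],[-2.4,0,-0.62],[-2.4,0,-0.62],[-2.4,0,-0.62],[-2.4,0,-0.62],[-2.4,0,-0.62],[-2.4,0,-0.62],[-2.4,0,-0.62],[-2.4,0,-0.62],[-2.4,0,-0.62],[-2.4,0,-0.62],[-2.4,0,-0.62],[-2.4,0,-0.62],[-2.4,0,-0.62],[-2.4,0,-0.62],[-2.4,0,-0.62],[-2.4,0,-0.62]],"roll":[0,0,0,0,0,0,0,0,0,0,0,0,0,0,0,0,0,0,0,0]}'
python3 -m crank '{"xyz":[[-2.4,0,-0.62],[-2.4,0,-0.62],[-2.4,0,-0.62],[-2,0,-0.5],[-1.5,0,-0.4],[-0.9,0,-0.25],[-0.5,0,-0.14],[0,0,0],[0,0,0],[0,0,0]],"roll":[0,0,0,0,0,0,0,0,0,0]}'
python3 go.py .5546 .2906 .0313 -19.1
python3 - <<'E'
from h import *
cv2.imwrite(f"pics/side11.png",cv2.resize(robot.read_camera("side")[20:270,180:440,::-1],None,fx=2.4,fy=2.4))
E
```

```text
time: 45.8
tool_pos: [0.5439, 0.1678, 0.1363]
tool_rot: [-1.571, -0.0, -1.903]
contact_force: [0.0, -1.2, -1.1]
opening: 0.0357
time: 46.8
tool_pos: [0.555, 0.2895, 0.1363]
tool_rot: [-1.571, -0.0, -1.906]
contact_force: [0.9, 0.5, -1.2]
opening: 0.0351
t 46.8 pos [0.555  0.2895 0.1363] head -19.18 tilt 0.02 F [ 0.9  0.5 -1.2] open 0.0351
roll -0.08 | shift now [-0.1  10.5  -0.07] | shift after turn [-0.1  10.5  -0.07] q [ 0.36  0.6   1.35 -0.    1.19  0.69]
```

View pics/side11.png

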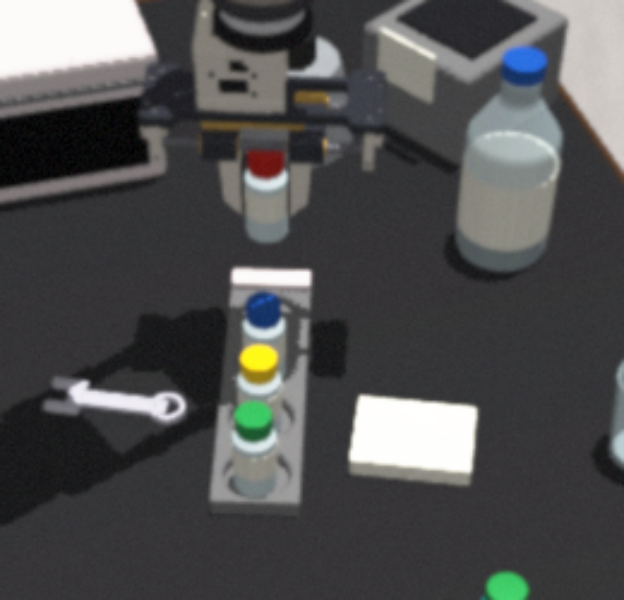

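```bash
python3 -m crank '{"xyz":[[-0.1,0.6,-0.05],[0,1.2,0],[0,1.5,0],[0,1.5,0],[0,1.5,0],[0,1.2,0],[0,0.9,0],[0,0.6,0],[0,0.4,0],[0,0.2,0],[0,0.2,0],[0,0.15,0],[0,0.15,0],[0,0.15,0],[0,0.1,0],[0,0.05,0],[0,0,0],[0,0,0]],"roll":[0,0,0,0,0,0,0,0,0,0,0,0,0,0,0,0,0,0]}'
python3 -m crank '{"xyz":[[0,0.05,0],[0,0.04,0],[0,0,0],[0,0,0]],"roll":[0,0,0,0]}'
```

```text
time: 48.65
tool_pos: [0.5548, 0.2914, 0.0323]
tool_rot: [-1.571, -0.0, -1.905]
contact_force: [1.0, -0.7, -1.1]
opening: 0.0358
time: 49.05
tool_pos: [0.5547, 0.2913, 0.0314]
tool_rot: [-1.571, -0.0, -1.905]
contact_force: [-0.0, 0.3, -0.6]
opening: 0.0356
```

```bash
python3 -m crank '{"xyz":[[0,0.05,0],[0,0,0],[0,0,0]],"roll":[0,0,0]}'; python3 go.py .5546 .2906 .0313 -19.1
```

```text
time: 49.35
tool_pos: [0.5548, 0.2914, 0.0313]
tool_rot: [-1.571, 0.0, -1.905]
contact_force: [-1.3, -0.7, 3.8]
opening: 0.0358
t 49.35 pos [0.5548 0.2914 0.0313] head -19.12 tilt 0.01 F [-1.3 -0.7  3.8] open 0.0358
roll -0.02 | shift now [ 0.08 -0.    0.01] | shift after turn [ 0.08 -0.    0.01] q [ 0.36  0.72  1.45 -0.    0.97  0.7 ]
```

```bash
python3 -m crank '{"xyz":[[0,-0.03,0],[0,0,0],[0,0,0],[0,0,0],[0,0,0],[0,0,0]],"roll":[0,0,0,0,0,0]}' -0.4
python3 -m crank '{"xyz":[[0,-0.5,0],[0,-1,0],[0,-1.5,0],[0,-2,0],[0,-2,0],[0,-2,0],[0,-2,0],[0,-2,0],[0,-1,0],[0,0,0]],"roll":[0,0,0,0,0,0,0,0,0,0]}'
python3 -m crank '{"xyz":[[1,0,0],[2,0,0],[2.6,0,0],[2.6,0,0],[2.6,0,0],[2.6,0,0],[2.6,0,0],[2.6,0,0],[2.6,0,0],[2.6,0,0],[2.6,0,0],[2.6,0,0],[2.6,0,0],[2.6,0,0],[2.6,0,0],[2,0,0],[1.4,0,0],[0.4,0,0],[0,0,0],[0,0,0]],"roll":[0,0,0,0,0,0,0,0,0,0,0,0,0,0,0,0,0,0,0,0]}'
python3 - <<'E'
from m import *
im=robot.read_camera("top"); cv2.imwrite("pics/top5.png",im[:,:,::-1])
s=robot.read_camera("side"); cv2.imwrite("pics/side12.png",s[:,:,::-1])
d=np.array([.3264,.9452]);e=np.array([.9452,-.3264]);c0=np.array([.5234,.1999])
for c,W in(("green",(.492,.1096)),("yellow",(.513,.17)),("blue",(.534,.231)),("red",(.5546,.2906))):
  for n,i in(("top",im),("side",s)):
   try:
    x,ce,a,A=cap(n,i,c,W,.006); print(c,n,x.round(4),ce.round(1),a,round(A),"tray x,y",((x-c0)@e).round(4),((x-c0)@d).round(4))
   except Exception as q: print(c,n,q)
E
```

```text
time: 49.95
tool_pos: [0.5547, 0.2914, 0.0311]
tool_rot: [-1.571, -0.0, -1.905]
contact_force: [-0.5, -0.1, -0.1]
opening: 0.0642
time: 50.95
tool_pos: [0.5555, 0.2917, 0.1733]
tool_rot: [-1.568, 0.002, -1.905]
contact_force: [-0.4, -0.2, 0.1]
opening: 0.0642
time: 52.95
tool_pos: [0.4214, -0.0917, 0.1708]
tool_rot: [-1.572, 0.0, -1.905]
contact_force: [0.2, 0.1, -0.8]
opening: 0.0642
green top [0.4919 0.1097] [247.1 234.1] 306 372 tray x,y -0.0004 -0.0955
green side [ 0.4107 -0.1056] [272.7 296.2] 266 283 tray x,y -0.0069 -0.3255
yellow top [0.5131 0.1703] [207.2 220.7] 340 393 tray x,y -0.0 -0.0313
yellow side [0.5221 0.0853] [303.9 201.6] 144 266 tray x,y 0.0362 -0.1087
blue top [0.5349 0.2329] [166.5 207. ] 352 411 tray x,y 0.0001 0.035
blue side [0.8858 0.5073] [398.   46.9] 282 250 tray x,y 0.2422 0.4088
red top [0.5555 0.2942] [127.5 194.4] 342 426 tray x,y -0.0005 0.0996
red side [0.8388 0.7347] [348.    1.5] 28 236 tray x,y 0.1236 0.6085
```

View pics/side12.png

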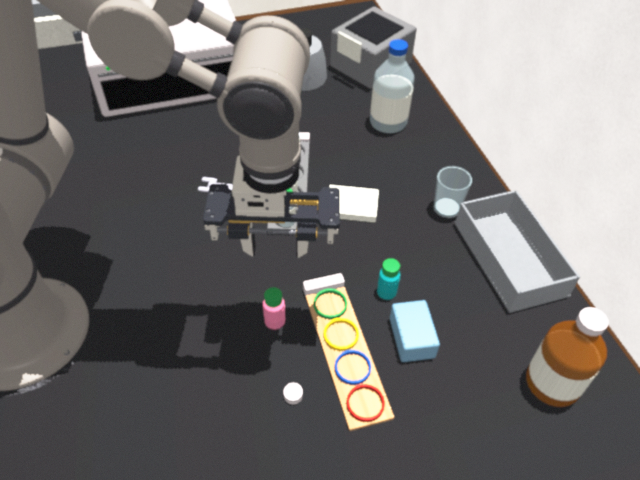

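View pics/top5.png

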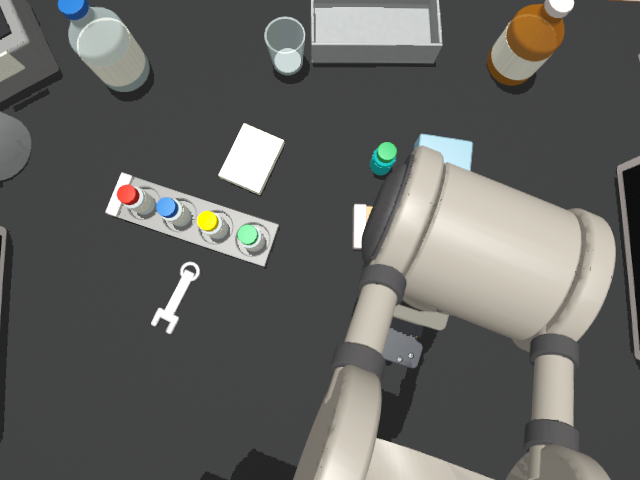

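The top view shows all four seated in order: red (128,194) by the white block, then blue, yellow and green. The arm blocks the side view, so I'll move it clear for one uprightness check.

```bash
python3 -m crank '{"xyz":[[1,0,0],[2,0,1],[2.5,0,1],[2.5,0,1],[2.5,0,1],[2.5,0,1],[2.5,0,1],[2.5,0,1],[2,0,0],[1,0,0],[0,0,0],[0,0,0],[0,0,0]],"roll":[0,0,0,0,0,0,0,0,0,0,0,0,0]}'
python3 - <<'E'
from m import *
s=robot.read_camera("side"); cv2.imwrite("pics/side13.png",cv2.resize(s[110:260,230:430,::-1],None,fx=4,fy=4))
d=np.array([.3264,.9452]);e=np.array([.9452,-.3264]);c0=np.array([.5234,.1999])
for c,W in(("green",(.492,.1096)),("yellow",(.513,.17)),("blue",(.534,.231)),("red",(.5546,.2906))):
    x,ce,a,A=cap("side",s,c,W,.006); print(c,ce.round(1),a,round(A),"tray x,y",((x-c0)@e).round(4),((x-c0)@d).round(4))
E
```

```text
time: 54.35
tool_pos: [0.4192, -0.3126, 0.1713]
tool_rot: [-1.571, 0.0, -1.904]
contact_force: [0.4, 0.7, 0.0]
opening: 0.0643
green [270.1 295.6] 193 283 tray x,y -0.0114 -0.3245
yellow [287.5 171.2] 219 266 tray x,y 0.0011 -0.0282
blue [286.  151.1] 44 250 tray x,y -0.0052 0.0298
red [292.8 123.7] 74 236 tray x,y 0.0043 0.1155
```

View pics/side13.png

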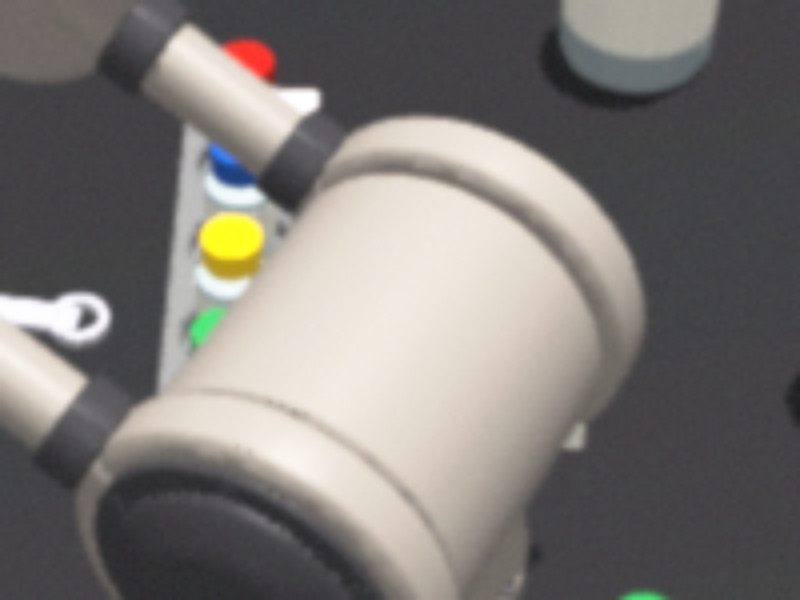

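```bash
python3 -m crank '{"xyz":[[1,0,-1],[2,0,-1.5],[2.4,0,-1.7],[2.4,0,-1.7],[2.4,0,-1.7],[2.4,0,-1.7],[2.4,0,-1.7],[2.4,0,-1.7],[2.4,0,-1.7],[2.4,0,-1.7],[2,0,-1.5],[1.5,0,-1],[1,0,-0.5],[0,0,0],[0,0,0],[0,0,0],[0,0,0]],"roll":[0,0,0,0,0,0,0,0,0,0,0,0,0,0,0,0,0]}'
python3 - <<'E'
from m import *
s=robot.read_camera("side"); cv2.imwrite("pics/side14.png",cv2.resize(s[110:260,230:430,::-1],None,fx=4,fy=4))
d=np.array([.3264,.9452]);e=np.array([.9452,-.3264]);c0=np.array([.5234,.1999])
for c,W in(("green",(.492,.1096)),("yellow",(.513,.17)),("blue",(.534,.231)),("red",(.5546,.2906))):
    x,ce,a,A=cap("side",s,c,W,.006); print(c,ce.round(1),a,round(A),"tray x,y",((x-c0)@e).round(4),((x-c0)@d).round(4))
E
```

```text
time: 56.1
tool_pos: [0.1518, -0.5027, 0.1713]
tool_rot: [-1.571, 0.0, -1.903]
contact_force: [0.6, 0.3, -0.3]
opening: 0.0646
green [285.1 194.5] 206 283 tray x,y 0.0 -0.0917
yellow [287.4 171.1] 217 266 tray x,y 0.0009 -0.0279
blue [289.4 148.1] 183 250 tray x,y 0.0012 0.039
red [290.6 126.7] 185 236 tray x,y 0.0002 0.1055
```

View pics/side14.png

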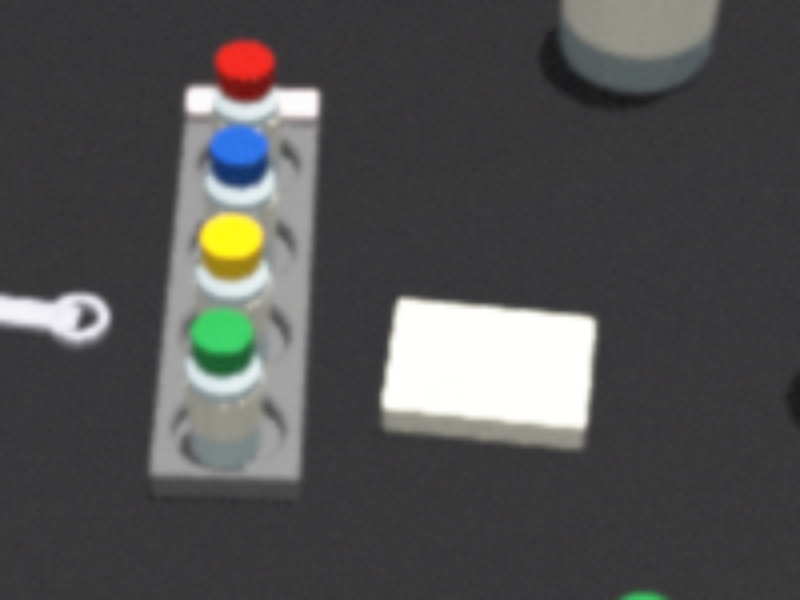

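All four stand upright in their wells, cap tops level at the seated height, and the arm is clear. The well walls limit any offset to 9 mm. Handing in.

```bash
python3 -c "
from cell import robot
print(robot.hand_in()); print(robot.observe()['time'])"
```

```text
the job is handed in; nothing more can be done
None
the job is handed in; nothing more can be done
```

I moved all four bottles into the tray in reverse order and handed the job in at about 56 s of the 112 s allowed. From the tray's white block outward they stand red, blue, yellow, green.

- **Setting down:** each bottle was lowered until it touched the floor at 4–6 N, at the height expected for a seated bottle. I then released it and backed the arm clear. The pink and turquoise look-alikes were not touched.
- **Position, top camera:** every cap is within 1 mm of its well centre across the row and within 4 mm along it.
- **Uprightness:** the last side view shows all four standing upright in their wells, with the arm well away. I judged this by eye and did not measure tilt angles.
- **Disagreement:** the side camera puts the caps 4–10 mm further along the row than the well centres. Red is the worst, at 0.1055 m against 0.0996 m from the top camera and about 0.097 m from the tool position at release. The side camera read 1–4 mm further along +y from the start, probably calibration. The well walls limit a seated bottle to 9 mm off centre, inside the 13 mm allowed.

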